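Slide the board out over the tray and sweep the lemon and garlic in

TASK

Without gripping or lifting anything, push the green board along the wooden block towards the dark pierced tray, with the lemon and the garlic still lying on it, until its end sticks out about 5 cm past the edge of the block, over the tray. Then, with the fingers, sweep the lemon and the garlic off that end into the tray. The board must stay flat, straight on the block and sticking out like that, and the tray, mug, spice jar and timer stay where they stand.

Things in the scene. Friction and masses are not known exactly. Their poses are not given: they have to be found in the camera images.
- block: brown wooden butcher's block on four rubber feet, 220 (x) x 320 (y) x 80 mm high, does not move; origin: centre of its underside on the worktop, its -y end faces the tray, z up. Wall cabinets with handles hang over the back of the worktop, from about x = 0.58 m and 0.45 m up: keep the wrist in front of them
- block_edge (a point): middle of the block's top edge at its -y end, 160 mm from the block's centre and 80 mm above the worktop; axes as the block's. The board's overhang is how far its end lies beyond this point along the block's -y (50 mm is wanted)
- board: green plastic kitchen board, 180 (x) x 280 (y) x 10 mm thick, about 0.5 kg, lying loose on the block; origin: centre of its underside, z up. A hand slot 90 x 26 mm goes through it near its +y end (centre 109 mm from the origin). It starts with its -y end 15 to 55 mm short of the block's edge; its +y end lies 15 mm beyond the block to 25 mm inside it. It slides with about 3 to 6 N
- board_end (a point): middle of the board's -y end face, the end that goes out over the tray, 5 mm above its underside; axes as the board's
- board_back (a point): middle of the board's +y end face, the straight end away from the tray, 5 mm above its underside; axes as the board's
- tray: dark brown pierced metal tray with a pale floor, open at the top, 226 (x) x 360 (y) mm outside, walls up to 72 mm high and 4 mm thick, floor 3 mm above the worktop; loose, 0.62 kg; origin: centre of its underside, z up. It stands 8 to 20 mm from the block's -y end, so its near wall lies under the board's end once that sticks out; its rim is 8 mm lower than the top of the block
- garlic: whole garlic bulb, pale pink, 49 x 50 x 51 mm high, standing loose on the board; origin: centre of its underside
- garlic_mid (a point): middle of the garlic bulb, 23 mm above its underside
- lemon: yellow lemon, 74 mm long (its x, lying roughly across the board) and 53 mm thick, loose on the board, 90 to 125 mm from the garlic along the board (either of the two may be the one nearer the tray); it rolls when pushed; origin: centre of its underside at the start
- lemon_mid (a point): middle of the lemon, 26 mm above its underside
- mug: white mug with a green band, 82 x 118 x 100 mm, standing behind the tray and the block; leave alone; origin: its underside
- spice_jar: spice jar with a green cap, 46 mm wide and 106 mm high, standing behind the block; leave alone; origin: centre of its underside
- timer: red and white kitchen timer, 69 mm wide and 58 mm high, standing left of the block; leave alone; origin: centre of its underside
Mind the look-alikes: they are no part of the job. Of the things that look like the garlic, the smallest one is meant.

How it is judged (in metres and radians):
On the way, in this order (a step that is already met when the one before it is completed fails the run):
1. the board lies flat on the block with its end sticking out 38 to 62 mm over the tray, the lemon and the garlic still on it (y of board_end in the frame of block_edge between -0.062 and -0.038 m and z of board_end in the frame of block_edge between -0.002 and 0.012 m and angle between board's own z axis and vertical below 0.06 rad and angle between the y axis of board and the y axis of block, either way round below 0.17 rad and x of board in the frame of block between -0.035 and 0.035 m and x of garlic_mid in the frame of board between -0.09 and 0.09 m and y of garlic_mid in the frame of board between -0.14 and 0.14 m and z of garlic_mid in the frame of board between 0.02 and 0.06 m and x of lemon_mid in the frame of board between -0.09 and 0.09 m and y of lemon_mid in the frame of board between -0.14 and 0.14 m and z of lemon_mid in the frame of board between 0.02 and 0.06 m), for 0.2 s.
2. the lemon and the garlic are in the tray (x of garlic_mid in the frame of tray between -0.108 and 0.108 m and y of garlic_mid in the frame of tray between -0.175 and 0.175 m and z of garlic_mid in the frame of tray between 0 and 0.064 m and x of lemon_mid in the frame of tray between -0.108 and 0.108 m and y of lemon_mid in the frame of tray between -0.175 and 0.175 m and z of lemon_mid in the frame of tray between 0 and 0.064 m), for 0.2 s.
At the end, for the whole second after the job is handed in: The board lies at rest, flat (within 0.06 rad) and straight (within 0.17 rad, and within 35 mm of the middle) on the block, its end sticking out 38 to 62 mm past the block's edge; the lemon and the garlic lie inside the tray, at most still rocking a little (under 0.15 m/s) (all of step 2 and y of board_end in the frame of block_edge between -0.062 and -0.038 m and z of board_end in the frame of block_edge between -0.002 and 0.012 m and angle between board's own z axis and vertical below 0.06 rad and angle between the y axis of board and the y axis of block, either way round below 0.17 rad and x of board in the frame of block between -0.035 and 0.035 m and linear speed of each of board, tray below 0.03 m/s and linear speed of each of garlic, lemon below 0.15 m/s); the robot touches nothing.
It fails at once if the lemon or the garlic is lifted off the board (middle more than 150 mm above the worktop) (height (world z) of any of lemon_mid, garlic_mid above 0.15 m).
It fails at once if the lemon or the garlic is squeezed (over 15 N from the fingers) (contact force between the fingers and lemon above 15 N or contact force between the fingers and garlic above 15 N).
It fails at once if the board is lifted or tipped (raised 15 mm or tilted 0.15 rad) (height (world z) of board above 0.095 m or angle between board's own z axis and vertical above 0.15 rad).
It fails at once if the tray is shifted more than 25 mm (distance of tray from where it was at the start of the episode above 0.025 m).
It fails at once if the mug, the spice jar or the timer is moved more than 15 mm (distance of any of mug, spice_jar, timer from where it was at the start of the episode above 0.015 m).
It also fails if it takes over 59 s, if anything falls off the work surface, if the arm or the gripper's body presses on something with over 40 N, if the wrist force passes 120 N, or if a joint passes its speed limit or range.

ROBOT

A 6-joint arm with a two-finger parallel gripper is mounted at the origin on a cart in front of the work surface, level with it; the furniture and walls round the work are solid. World frame = base frame: x ahead of the robot, y to its left, z up, the work surface at z = 0. Lengths are in m, angles in degrees, forces in N, time in s.
With the tool pointing down it reaches from about 0.3 to 0.75 m from the base axis. Payload 8.5 kg.
Tool frame: the origin (TCP) lies at the very end of the fingers, on their centre line; the grasp point (between the pads) lies 19 mm behind it; z points along the fingers, y is the line along which they close (so a half turn about z gives the same grasp; the last joint's range is limited). The gripper opens to 85 mm and grips with 20 to 120 N. Pads are 22 mm wide; open, the fingers measure 114 mm over their backs; the gripper's body (76 mm by 85 mm) begins 54 mm behind the grasp point. The pads swing forward as they close: fully open they stand 13 mm farther back than shut.
Start: joints at [64.842, 21.807, 74.336, -0, 83.858, -12.336], TCP at [0.122, 0.536, 0.231] pointing down, gripper open.
Joint ranges: [-178.18, 178.18], [-50.72, 133.34], [12.68, 142.11], [-81.47, 261.47], [9.98, 163.14], [-165.26, 165.26]. Speed limits (degrees/s): [136.94, 136.94, 180, 180, 180, 180].

INTERFACE

Orientations are given as a 3x3 rotation matrix whose columns are the frame's x, y, z axes.
In Python, from rig import observe, cams, ticket gives the robot as it stands.
- The arm moves only by the tool move_arm, never from a script. Its arguments are lists of equal length, an entry for each row: "jaw": the finger opening in cm, from 0 to 8.54; "dp": the shift along the tool's x, y, z in cm, a list of three; "turn": the turn, a rotation vector about the tool's x, y, z in rad, a list of three. In form: {"jaw": [jaw, ...], "dp": [[tx, ty, tz], ...], "turn": [[wx, wy, wz], ...]}. A call has 1 to 12 rows; each row shifts and turns the commanded pose from where the row before left it, along the tool's axes as they then stand; what a row does not reach is not made up. A row lasts 1/12 s, in which the tool goes at most 41.7 mm and 7.16 degrees, less where a joint would pass 70% of its speed; a pose out of reach is approached as far as the arm can. A call is refused whole if a number of a shift passes 4.17 or a number of a turn 0.125, either way. A call with a gripper value outside its range is refused whole. The fingers move at their own pace and stop on an object; "force" is the grip in N (left out, the last holds). Time passes only in rows, so rows that do not move let the fingers close. It gives the time, the measured TCP pose, the force, the opening and the grip force at its end, in the units of the state.
- observe(): the state, without advancing time (a new reading comes with each control period).
- cams.get_image(name): name is "scene" or "top" or "wrist"; returns (picture, depth): 384x512x3 uint8, red, green, blue; 384x512 float32, m along the optical axis (not along the pixel's ray), 0 where there is no reading.
- cams.calibration(name): a dict with "vertical_fov" (degrees; the focal length in pixels is half the picture's height over the tangent of half this angle, whatever the lens; pixels are square), "cx", "cy" (the principal point, pixels), "view" (4x4, takes a point from world to camera coordinates); the wrist camera has in their place "tool_from_camera" (4x4, takes a point from camera to tool coordinates, whose origin is the TCP and whose axes are the flange's). Camera axes: x right, y up, looking along -z (the intrinsics and any distortion apply to the point x, -y, -z); pixel columns grow to the right and rows downward; lengths in m; the calibration is good to about 2 mm. The wrist camera is an equidistant fisheye: a pixel r from the principal point sees the ray r / f radians off the axis. A picture is of the moment at which its call begins: read the wrist's pose just before it. calibration takes no time and is no camera call.
- ticket.close_job(): hands the job in; it is judged then, once.
Trained networks look in the newest picture that a camera, given by its name, has taken for a name from the list of things; names that differ only in an ending like _2 or _b are one class to them, and where a whole thing is asked for, a point or a joint stands for the part that bears it (a point fixed in the world has none). Each returns a list of dicts, best first, with "p" (0 to 1); they miss things now and then, are a little off and sometimes report something else, mostly with a low value. They report only what shows in the picture. A call takes as long as a camera call. They do not tell look-alikes from the thing itself.
- cams.spot_in(camera, query): "box" ([centre column, centre row, width, height] as shares, 0 to 1, of the picture: columns of its width, rows of its height, round what is visible of it).
- cams.outline_of(camera, query): "mask" (384x512 bool, what is visible of it) and "box" ([centre column, centre row, width, height] as shares, 0 to 1, of the picture: columns of its width, rows of its height, round what is visible of it).
- cams.mark_of(camera, query): "location" ([column, row] as shares, 0 to 1, of the picture: columns of its width, rows of its height: a listed point, or the origin of a listed thing).
The state is a dict: "time_s": time; "q": joint angles; "qvel": joint speeds; "joint_efforts": joint torques, N m; "position": TCP position; "tool_rot": TCP orientation; "ft_force": force on the tool from outside, world axes, zero at the start; "wrist_torque": the same for the moment, N m; "grip_width": finger opening in m; "gripper_force": force on a finger pad.
Only numpy, scipy, OpenCV 4.12 (cv2) and the standard library are available. Lean on these libraries where they do the work, as an engineer would, in place of code of your own. Each camera call takes 0.05 s, during which the arm holds its last target. There are 200 camera calls.

## Working session

There is one attempt and no reset: what is moved stays moved. The work goes in short steps, Python scripts to look and compute and a tool call to move; the robot and the scene stay as the last step left them, time stands still between calls to the robot, and variables do not carry over. Pictures are saved under pics/ and viewed, at most 10 in all, crops included, and the job is handed in when it is done.

Besides the shell and the picture viewer there is one more tool, called after "Request:" as name(argument=value, ...) on one line, values as JSON. move_arm: Moves the arm, as the interface text tells. Its arguments: {"type":"object","properties":{"jaw":{"type":"array","items":{"type":"number"}},"dp":{"type":"array","items":{"type":"array","items":{"type":"number"}}},"turn":{"type":"array","items":{"type":"array","items":{"type":"number"}}},"force":{"type":"number"}},"required":["jaw","dp","turn"]}

```bash
mkdir -p pics
cat > h.py <<'E'
import numpy as np,cv2
from rig import observe,cams,ticket
def K(n):
    c=cams.calibration(n); return c,192/np.tan(np.radians(c["vertical_fov"]/2))
def world(n,u,v,d):
    c,f=K(n); p=np.stack([(u-c["cx"])/f*d,-(v-c["cy"])/f*d,-d,np.ones_like(d)],-1)
    return (p@np.linalg.inv(c["view"]).T)[...,:3]
def cloud(n,dep):
    v,u=np.mgrid[:384,:512].astype(float); return world(n,u,v,dep.astype(float))
def save(n,im): cv2.imwrite("pics/"+n+".png",im[...,::-1])
E
python3 - <<'E'
from h import *
s=observe(); print(s["time_s"],s["position"],s["tool_rot"])
P={}
for n in("scene","top"):
    im,d=cams.get_image(n); save(n,im); P[n]=im; np.savez("pics/"+n+".npz",im=im,d=d)
    c=cloud(n,d)
    for q in("board","block","tray","garlic","lemon","mug","spice_jar","timer"):
        for o in cams.outline_of(n,q)[:4]:
            m=o["mask"]&(d>0)
            if m.sum()<5: continue
            p=c[m]; b=np.array(o["box"])*[512,384,512,384]
            print(n,q,round(o["p"],2),b.round(),"med",np.median(p,0).round(3),"lo",np.percentile(p,2,axis=0).round(3),"hi",np.percentile(p,98,axis=0).round(3))
cv2.imwrite("pics/both.png",np.vstack([P["scene"],P["top"]])[...,::-1][:, :])
E
```

```text
0.0 [0.12192906 0.53601579 0.23073307] [[-9.75067364e-01  2.21908297e-01 -5.86084997e-04]
 [ 2.21908884e-01  9.75066572e-01 -1.27605134e-03]
 [ 2.88305509e-04 -1.37429348e-03 -9.99999014e-01]]
scene board 0.73 [231. 218.  99.  86.] med [0.444 0.05  0.09 ] lo [ 0.37  -0.065  0.081] hi [0.545 0.209 0.094]
scene board 0.65 [277. 168.  11.  27.] med [0.675 0.124 0.073] lo [ 0.661  0.112 -0.001] hi [0.711 0.206 0.108]
scene block 0.6 [233. 232. 121. 106.] med [ 0.376 -0.063  0.079] lo [ 0.345 -0.097  0.024] hi [0.56  0.204 0.083]
scene tray 0.82 [322. 313. 169. 142.] med [ 0.477 -0.299  0.004] lo [ 0.352 -0.462  0.   ] hi [ 0.57  -0.118  0.07 ]
scene garlic 0.88 [170. 192.  20.  18.] med [0.367 0.281 0.046] lo [ 0.34   0.259 -0.001] hi [0.413 0.353 0.071]
scene garlic 0.66 [240. 223.  16.  16.] med [0.438 0.001 0.124] lo [ 0.421 -0.014  0.11 ] hi [0.459 0.026 0.138]
scene garlic 0.62 [193. 168.  19.  19.] med [0.471 0.329 0.044] lo [0.449 0.31  0.021] hi [0.504 0.361 0.065]
scene garlic 0.47 [334. 208.  44.  43.] med [ 0.708 -0.081  0.063] lo [ 0.666 -0.126  0.009] hi [ 0.751 -0.034  0.10
[... 1300 characters left out ...]
[0.451 0.313 0.001] hi [0.512 0.377 0.068]
top garlic 0.92 [188. 257.  21.  27.] med [0.372 0.288 0.048] lo [0.342 0.262 0.032] hi [0.402 0.319 0.068]
top garlic 0.56 [285. 224.  20.  17.] med [0.443 0.01  0.125] lo [ 0.424 -0.01   0.106] hi [0.463 0.031 0.138]
top lemon 0.95 [246. 214.  23.  25.] med [0.471 0.112 0.136] lo [0.443 0.091 0.122] hi [0.502 0.136 0.144]
top mug 0.56 [310. 140.  28.  21.] med [ 0.689 -0.069  0.061] lo [ 0.668 -0.106  0.011] hi [ 0.717 -0.032  0.101]
top spice_jar 0.75 [239. 145.  16.  22.] med [0.672 0.138 0.1  ] lo [0.663 0.117 0.02 ] hi [0.696 0.157 0.109]
top timer 0.79 [129. 238.  27.  26.] med [0.418 0.45  0.045] lo [0.39  0.426 0.01 ] hi [0.448 0.486 0.059]
```

Run:
```python
from h import *
a=cv2.imread("pics/scene.png");b=cv2.imread("pics/top.png")
x=cv2.resize(a[140:390,130:430],(480,400));y=cv2.resize(b[110:290,110:480],(800,390),interpolation=cv2.INTER_CUBIC)
cv2.imwrite("pics/topc.png",y);cv2.imwrite("pics/scenec.png",cv2.resize(a[130:384,120:430],(780,600)))
z=np.load("pics/top.npz");c=cloud("top",z["d"]);im=z["im"]
reg=(c[...,0]>.3)&(c[...,0]<.6)&(c[...,1]>-.15)&(c[...,1]<.3)&(c[...,2]>.07)&(c[...,2]<.1)
hsv=cv2.cvtColor(im,cv2.COLOR_RGB2HSV); g=reg&(hsv[...,0]>35)&(hsv[...,0]<95)&(hsv[...,1]>60)
for nm,m in(("board",g),("block+board",reg)):
    p=c[m]; r=cv2.minAreaRect((p[:,:2]*1000).astype(np.float32)); print(nm,m.sum(),r,cv2.boxPoints(r).round(),np.median(p[:,2]))
# board end edge: fit
p=c[g]
for xs in np.arange(.38,.55,.02):
    k=p[abs(p[:,0]-xs)<.006]; kb=c[reg]; kb=kb[abs(kb[:,0]-xs)<.006]
    print(xs.round(2),k[:,1].min().round(4),k[:,1].max().round(4),"block",kb[:,1].min().round(4),kb[:,1].max().round(4))
t=(c[...,0]>.3)&(c[...,0]<.62)&(c[...,1]>-.55)&(c[...,1]<-.09)&(c[...,2]>.05)&(c[...,2]<.08)
p=c[t]; r=cv2.minAreaRect((p[:,:2]*1000).astype(np.float32)); print("tray",r,cv2.boxPoints(r).round())
```

```text
board 5618 ((460.31646728515625, 75.42816925048828), (277.3564758300781, 179.97227478027344), 87.38522338867188) [[364. -59.]
 [544. -67.]
 [557. 210.]
 [377. 218.]] 0.09067029338193067
block+board 8585 ((460.37213134765625, 74.78616333007812), (228.42750549316406, 450.6180114746094), 0.6877260804176331) [[ 343.  299.]
 [ 349. -152.]
 [ 577. -149.]
 [ 572.  301.]] 0.08936278240414719
0.38 -0.0594 0.2135 block -0.1166 0.2988
0.4 -0.0609 0.2162 block -0.1148 0.2232
0.42 -0.0613 0.2158 block -0.1156 0.2234
0.44 -0.0622 0.2135 block -0.1166 0.2233
0.46 -0.0631 0.2132 block -0.1151 0.223
0.48 -0.0644 0.2132 block -0.116 0.2236
0.5 -0.0652 0.2109 block -0.094 0.2233
0.52 -0.0659 0.2105 block -0.1183 0.2236
0.54 -0.0637 0.2102 block -0.1162 0.2237
tray ((463.6783142089844, -281.28643798828125), (230.44815063476562, 382.42767333984375), 0.09190776199102402) [[ 348.  -90.]
 [ 349. -473.]
 [ 579. -472.]
 [ 579.  -90.]]
```

View pics/scenec.png

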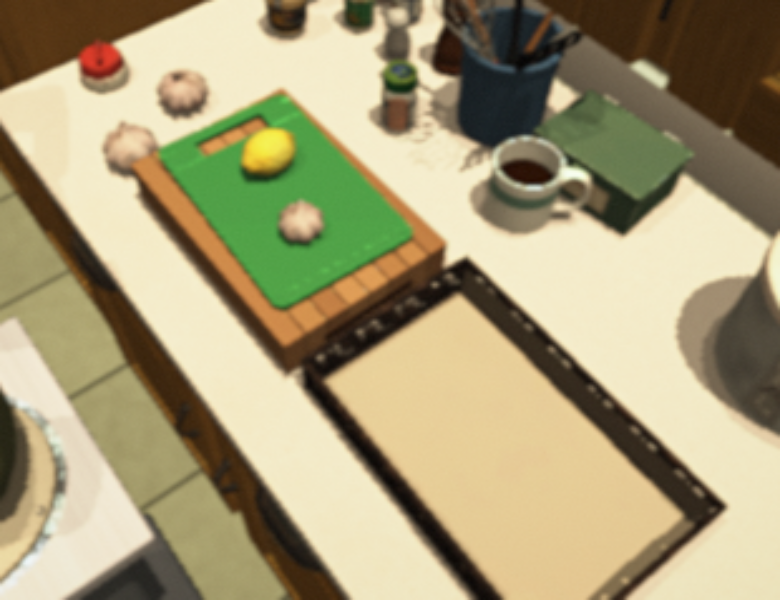

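View pics/topc.png

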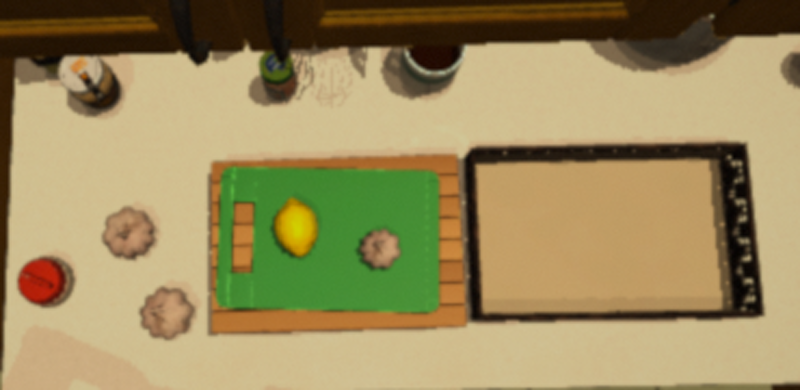

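The garlic candidates in the top crop are (380,248) on the board and two larger ones on the worktop at (130,232) and (166,312). The one on the board is the smallest and is the one meant, and the lemon is at (297,227). The board's end is at y≈-0.063 and the block's edge at about -0.097, so the push is about 83 mm.

I'll turn the tool so the fingers spread across the board.

Request:
move_arm(jaw=[8.5,8.5,8.5,8.5,8.5,8.5,8.5,8.5,8.5,8.5,8.5,8.5], dp=[[0,0,0],[0,0,0],[0,0,0],[0,0,0],[0,0,0],[0,0,0],[0,0,0],[0,0,0],[0,0,0],[0,0,0],[0,0,0],[0,0,0]], turn=[[0,0,0.1225],[0,0,0.1225],[0,0,0.1225],[0,0,0.1225],[0,0,0.1225],[0,0,0.1225],[0,0,0.1225],[0,0,0.1225],[0,0,0.1225],[0,0,0.1225],[0,0,0.1225],[0,0,0]])

```text
time_s: 1.9
position: [0.1221, 0.5363, 0.2313]
tool_rot: [[0.005, 1.0, 0.0], [1.0, -0.005, 0.0], [0.0, 0.0, -1.0]]
ft_force: [-0.3, -0.5, 0.9]
grip_width: 0.0848
gripper_force: 0.0
```

Request:
move_arm(jaw=[8.5,8.5,8.5,8.5,8.5,8.5,8.5,8.5,8.5,8.5,8.5,8.5], dp=[[-3.4,3,0],[-3.4,3,0],[-3.4,3,0],[-3.4,3,0],[-3.4,3,0],[-3.4,3,0],[-3.4,3,0],[-3.4,3,0],[-3.4,3,0],[-3.4,3,0],[-3.4,3,0],[0,0,0]], turn=[[0,0,0],[0,0,0],[0,0,0],[0,0,0],[0,0,0],[0,0,0],[0,0,0],[0,0,0],[0,0,0],[0,0,0],[0,0,0],[0,0,0]])

```text
time_s: 2.9
position: [0.4293, 0.1878, 0.2312]
tool_rot: [[0.003, 1.0, 0.002], [1.0, -0.003, -0.001], [-0.001, 0.002, -1.0]]
ft_force: [-0.9, 0.6, -0.8]
grip_width: 0.0851
gripper_force: 0.0
```

Request:
move_arm(jaw=[8.5,8.5,8.5,8.5,8.5,8.5], dp=[[-0.7,1,2],[0,0,3.5],[0,0,3.5],[0,0,3.3],[0,0,0],[0,0,0]], turn=[[0,0,0],[0,0,0],[0,0,0],[0,0,0],[0,0,0],[0,0,0]])

```text
time_s: 3.4
position: [0.4349, 0.1854, 0.1082]
tool_rot: [[-0.002, 1.0, -0.002], [1.0, 0.002, -0.0], [-0.0, -0.002, -1.0]]
ft_force: [0.5, 0.3, 0.6]
grip_width: 0.0852
gripper_force: 0.0
```

Request:
move_arm(jaw=[8.5,8.5,8.5,8.5,8.5,8.5], dp=[[0,0,0.3],[0,0,0.3],[0,0,0.2],[0,0,0],[0,0,0],[0,0,0]], turn=[[0,0,0],[0,0,0],[0,0,0],[0,0,0],[0,0,0],[0,0,0]])

```text
time_s: 3.9
position: [0.4353, 0.1855, 0.1008]
tool_rot: [[0.0, 1.0, 0.001], [1.0, -0.0, 0.0], [0.0, 0.001, -1.0]]
ft_force: [-0.2, 0.5, 0.0]
grip_width: 0.0849
gripper_force: 0.0
```

Request:
move_arm(jaw=[8.5,8.5,8.5,8.5,8.5], dp=[[-1.5,1.5,0],[-1.5,1.2,0],[0,0,0],[0,0,0.3],[0,0,0]], turn=[[0,0,0],[0,0,0],[0,0,0],[0,0,0],[0,0,0]])

```text
time_s: 4.32
position: [0.4614, 0.1556, 0.0969]
tool_rot: [[0.001, 1.0, -0.001], [1.0, -0.001, 0.0], [0.0, -0.001, -1.0]]
ft_force: [0.6, 0.2, 0.3]
grip_width: 0.0853
gripper_force: 0.0
```

Request:
move_arm(jaw=[8.5,8.5,8.5,8.5,8.5,8.5], dp=[[0,0,0.2],[0,0,0.2],[0,0,0.2],[0,0,0.1],[0,0,0.1],[0,0,0]], turn=[[0,0,0],[0,0,0],[0,0,0],[0,0,0],[0,0,0],[0,0,0]])

```text
time_s: 4.82
position: [0.462, 0.1555, 0.0891]
tool_rot: [[0.0, 1.0, -0.0], [1.0, -0.0, -0.0], [-0.0, -0.0, -1.0]]
ft_force: [0.0, -0.1, 0.1]
grip_width: 0.0851
gripper_force: 0.0
```

No contact at z 0.089, so open fingers do stand back. I'll continue down in small steps.

Request:
move_arm(jaw=[8.5,8.5,8.5,8.5,8.5,8.5], dp=[[0,0,0.2],[0,0,0.2],[0,0,0.2],[0,0,0.1],[0,0,0],[0,0,0]], turn=[[0,0,0],[0,0,0],[0,0,0],[0,0,0],[0,0,0],[0,0,0]])

```text
time_s: 5.32
position: [0.4621, 0.1554, 0.0823]
tool_rot: [[0.001, 1.0, -0.0], [1.0, -0.001, -0.0], [-0.0, -0.0, -1.0]]
ft_force: [0.8, -0.2, -0.5]
grip_width: 0.0852
gripper_force: 0.0
```

Request:
move_arm(jaw=[8.5,8.5,8.5,8.5,8.5], dp=[[0,0,0.1],[0,0,0.1],[0,0,0.1],[0,0,0],[0,0,0]], turn=[[0,0,0],[0,0,0],[0,0,0],[0,0,0],[0,0,0]])

```text
time_s: 5.73
position: [0.4621, 0.1554, 0.0793]
tool_rot: [[0.001, 1.0, -0.0], [1.0, -0.001, -0.0], [-0.0, -0.0, -1.0]]
ft_force: [0.4, 0.2, -0.0]
grip_width: 0.0851
gripper_force: 0.0
```

Request:
move_arm(jaw=[8.5,8.5,8.5,8.5], dp=[[0,0,0.1],[0,0,0.1],[0,0,0],[0,0,0]], turn=[[0,0,0],[0,0,0],[0,0,0],[0,0,0]])

```text
time_s: 6.07
position: [0.4621, 0.1554, 0.0772]
tool_rot: [[0.001, 1.0, -0.0], [1.0, -0.001, 0.0], [0.0, -0.0, -1.0]]
ft_force: [0.4, -0.0, 0.4]
grip_width: 0.0847
gripper_force: 0.0
```

Run:
```python
from h import *
s=observe();print(s["ft_force"],s["position"])
im,d=cams.get_image("wrist");im2,_=cams.get_image("scene")
cv2.imwrite("pics/w1.png",np.hstack([cv2.resize(im,(400,300)),cv2.resize(im2[130:320,140:393],(400,300))])[...,::-1])
```

```text
[ 0.43238372 -0.00826275  0.39006412] [0.46207417 0.15541085 0.07724993]
```

View pics/w1.png

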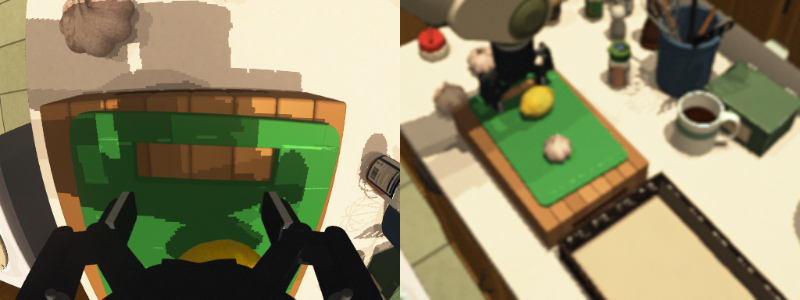

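The wrist picture shows the fingertips just above the board on either side of the slot's ends, around (125,210) and (280,210). The lemon is clear of them, between the fingers.

Request:
move_arm(jaw=[8.5,8.5,8.5], dp=[[0,0,0.1],[0,0,0],[0,0,0]], turn=[[0,0,0],[0,0,0],[0,0,0]])

```text
time_s: 6.42
position: [0.4622, 0.1555, 0.077]
tool_rot: [[0.0, 1.0, 0.001], [1.0, -0.0, 0.0], [0.0, 0.001, -1.0]]
ft_force: [-2.2, 0.1, 9.0]
grip_width: 0.0852
gripper_force: 4.1
```

Request:
move_arm(jaw=[8.5,8.5,8.5], dp=[[0,0,0.1],[0,0,0],[0,0,0]], turn=[[0,0,0],[0,0,0],[0,0,0]])

```text
time_s: 6.67
position: [0.4623, 0.1554, 0.0769]
tool_rot: [[0.0, 1.0, 0.001], [1.0, -0.0, 0.0], [0.0, 0.001, -1.0]]
ft_force: [-5.0, -1.1, 19.3]
grip_width: 0.0852
gripper_force: 9.7
```

Request:
move_arm(jaw=[8.5,8.5,8.5,8.5,8.5,8.5,8.5,8.5], dp=[[0,0,-1],[0,0,-1.2],[2.8,0,0],[2.8,0,0],[2.9,0,0],[0,0,0],[0,0,0],[0,0,0]], turn=[[0,0,0],[0,0,0],[0,0,0],[0,0,0],[0,0,0],[0,0,0],[0,0,0],[0,0,0]])

```text
time_s: 7.33
position: [0.462, 0.2401, 0.0972]
tool_rot: [[0.0, 1.0, -0.0], [1.0, -0.0, -0.0], [-0.0, -0.0, -1.0]]
ft_force: [0.4, 0.2, -0.4]
grip_width: 0.0848
gripper_force: 0.0
```

```bash
cat >> h.py <<'E'
def board():
    im,d=cams.get_image("top"); c=cloud("top",d); hsv=cv2.cvtColor(im,cv2.COLOR_RGB2HSV)
    z=c[...,2]; g=(c[...,0]>.3)&(c[...,0]<.6)&(c[...,1]>-.25)&(c[...,1]<.3)&(z>.07)&(z<.1)&(hsv[...,0]>35)&(hsv[...,0]<95)&(hsv[...,1]>60)
    p=c[g]; ends=[]
    for xs in np.arange(.39,.54,.02):
        k=p[abs(p[:,0]-xs)<.006]; ends.append((k[:,1].min().round(4),k[:,1].max().round(4)))
    print("y ends by x .39..:",[tuple(map(float,e)) for e in ends],"x",np.percentile(p[:,0],[.5,99.5]).round(3))
    for q in("lemon","garlic"):
        for o in cams.outline_of("top",q)[:3]:
            k=c[o["mask"]&(d>0)]
            if len(k): print(q,round(o["p"],2),np.median(k,0).round(3),k.min(0).round(3),k.max(0).round(3))
    return im
E
python3 - <<'E'
from h import *
s=observe();print(s["ft_force"],s["position"]);board()
E
```

```text
[ 0.39451957  0.2328713  -0.36750091] [0.4619791  0.24012984 0.0971593 ]
y ends by x .39..: [(-0.0599, 0.1942), (-0.0611, 0.1969), (-0.0623, 0.2022), (-0.0629, 0.2049), (-0.0638, 0.208), (-0.0647, 0.2048), (-0.0655, 0.208), (-0.0662, 0.2102)] x [0.369 0.551]
lemon 0.87 [0.471 0.114 0.134] [0.438 0.088 0.087] [0.516 0.144 0.147]
garlic 0.49 [0.444 0.01  0.124] [ 0.423 -0.014  0.085] [0.469 0.034 0.141]
```

Request:
move_arm(jaw=[8.5,8.5,8.5,8.5,8.5,8.5,8.5,8.5], dp=[[0,0,1.3],[0,0,1.3],[0,0,0],[-0.4,0,0],[-0.4,0,0],[-0.3,0,0],[0,0,0],[0,0,0]], turn=[[0,0,0],[0,0,0],[0,0,0],[0,0,0],[0,0,0],[0,0,0],[0,0,0],[0,0,0]])

```text
time_s: 8.15
position: [0.4624, 0.2292, 0.0718]
tool_rot: [[0.001, 1.0, 0.001], [1.0, -0.001, 0.0], [0.0, 0.001, -1.0]]
ft_force: [0.3, 0.8, -0.3]
grip_width: 0.0849
gripper_force: 0.0
```

Request:
move_arm(jaw=[8.5,8.5,8.5,8.5,8.5,8.5], dp=[[-0.2,0,0],[-0.2,0,0],[-0.2,0,0],[-0.2,0,0],[-0.2,0,0],[0,0,0]], turn=[[0,0,0],[0,0,0],[0,0,0],[0,0,0],[0,0,0],[0,0,0]])

```text
time_s: 8.65
position: [0.4621, 0.2192, 0.0714]
tool_rot: [[0.001, 1.0, 0.0], [1.0, -0.001, 0.0], [0.0, 0.0, -1.0]]
ft_force: [-0.8, 2.1, 0.9]
grip_width: 0.0854
gripper_force: 1.2
```

Request:
move_arm(jaw=[8.5,8.5,8.5,8.5,8.5,8.5,8.5,8.5,8.5,8.5,8.5,8.5], dp=[[-0.1,0,0],[-0.2,0,0],[-0.2,0,0],[-0.2,0,0],[-0.2,0,0],[-0.2,0,0],[-0.2,0,0],[-0.2,0,0],[-0.2,0,0],[-0.2,0,0],[-0.1,0,0],[0,0,0]], turn=[[0,0,0],[0,0,0],[0,0,0],[0,0,0],[0,0,0],[0,0,0],[0,0,0],[0,0,0],[0,0,0],[0,0,0],[0,0,0],[0,0,0]])

```text
time_s: 9.65
position: [0.4621, 0.1991, 0.0713]
tool_rot: [[0.001, 1.0, -0.0], [1.0, -0.001, -0.0], [-0.0, -0.0, -1.0]]
ft_force: [-0.2, 1.7, 0.7]
grip_width: 0.0851
gripper_force: 1.1
```

Run:
```python
from h import *
s=observe();print(s["ft_force"],s["position"]);im=board()
im2,_=cams.get_image("wrist")
cv2.imwrite("pics/p1.png",np.hstack([cv2.resize(im[150:290,180:367],(400,300)),cv2.resize(im2,(400,300))])[...,::-1])
```

```text
[-0.22230167  1.66329726  0.69349347] [0.46213943 0.19908933 0.07131389]
y ends by x .39..: [(-0.0897, 0.1456), (-0.0897, 0.1479), (-0.0888, 0.1426), (-0.09, 0.1448), (-0.0886, 0.1446), (-0.0893, 0.1444), (-0.0903, 0.1529), (-0.0905, 0.1576)] x [0.377 0.554]
lemon 0.89 [0.475 0.088 0.135] [0.443 0.062 0.09 ] [0.511 0.117 0.147]
garlic 0.78 [ 0.452 -0.015  0.124] [ 0.43  -0.038  0.088] [0.476 0.009 0.14 ]
garlic 0.65 [0.476 0.359 0.05 ] [ 0.45   0.268 -0.002] [0.511 0.389 0.35 ]
```

View pics/p1.png

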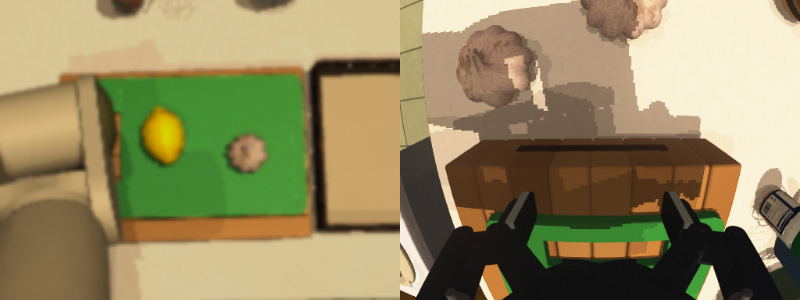

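The board is square now, with its end at (305,145) in the left half of the picture, still just inside the block's edge, and both items are on it. I'll refine the block edge from the saved images.

Run:
```python
from h import *
for n in("top","scene"):
    z=np.load(f"pics/{n}.npz");c=cloud(n,z["d"]);hsv=cv2.cvtColor(z["im"],cv2.COLOR_RGB2HSV)
    m=(c[...,2]>.074)&(c[...,2]<.088)&(c[...,0]>.33)&(c[...,0]<.6)&(c[...,1]>-.105)&(c[...,1]<.24)
    p=c[m]
    for xs in (.36,.39,.42,.45,.48,.51,.54):
        k=p[abs(p[:,0]-xs)<.008]; print(n,xs,np.sort(k[:,1])[:3].round(4),np.sort(k[:,1])[-3:].round(4))
    for ys in(-.085,.05,.2):
        k=p[abs(p[:,1]-ys)<.008]; print(n,"y",ys,k[:,0].min().round(4),k[:,0].max().round(4))
```

```text
top 0.36 [-0.095  -0.0949 -0.0948] [0.2232 0.2234 0.2236]
top 0.39 [-0.0941 -0.0935 -0.0933] [0.223  0.2233 0.2236]
top 0.42 [-0.0954 -0.095  -0.0926] [0.2232 0.2232 0.2234]
top 0.45 [-0.0939 -0.0939 -0.0936] [0.2232 0.2233 0.2235]
top 0.48 [-0.093  -0.0929 -0.0927] [0.2231 0.2233 0.2236]
top 0.51 [-0.0941 -0.0938 -0.0938] [0.2229 0.223  0.2236]
top 0.54 [-0.093  -0.0929 -0.0928] [0.223  0.2234 0.2237]
top y -0.085 0.3482 0.5664
top y 0.05 0.3484 0.5644
top y 0.2 0.3462 0.5653
scene 0.36 [-0.0978 -0.0972 -0.0967] [0.2205 0.2208 0.2228]
scene 0.39 [-0.0969 -0.0968 -0.0967] [0.2076 0.2094 0.2228]
scene 0.42 [-0.0974 -0.0972 -0.0969] [0.1977 0.1978 0.2081]
scene 0.45 [-0.0973 -0.0973 -0.0966] [0.1979 0.1985 0.1996]
scene 0.48 [-0.0971 -0.0961 -0.0956] [0.1964 0.22   0.2245]
scene 0.51 [-0.0965 -0.0961 -0.0952] [0.22   0.22   0.2238]
scene 0.54 [-0.0961 -0.0955 -0.0954] [0.2234 0.2237 0.2244]
scene y -0.085 0.3457 0.5638
scene y 0.05 0.345 0.5622
scene y 0.2 0.3441 0.5621
```

Request:
move_arm(jaw=[8.5,8.5,8.5,8.5,8.5,8.5,8.5,8.5,8.5,8.5,8.5,8.5], dp=[[-0.1,0,0],[-0.2,0,0],[-0.2,0,0],[-0.3,0,0],[-0.3,0,0],[-0.3,0,0],[-0.3,0,0],[-0.3,0,0],[-0.3,0,0],[-0.3,0,0],[-0.3,0,0],[-0.3,0,0]], turn=[[0,0,0],[0,0,0],[0,0,0],[0,0,0],[0,0,0],[0,0,0],[0,0,0],[0,0,0],[0,0,0],[0,0,0],[0,0,0],[0,0,0]])

```text
time_s: 10.85
position: [0.4621, 0.1671, 0.0713]
tool_rot: [[0.0, 1.0, -0.0], [1.0, -0.0, -0.0], [-0.0, -0.0, -1.0]]
ft_force: [-0.2, 2.5, -0.8]
grip_width: 0.085
gripper_force: 1.2
```

Request:
move_arm(jaw=[8.5,8.5,8.5,8.5,8.5,8.5,8.5,8.5,8.5,8.5], dp=[[-0.3,0,0],[-0.3,0,0],[-0.3,0,0],[-0.3,0,0],[-0.3,0,0],[-0.2,0,0],[-0.2,0,0],[-0.1,0,0],[0,0,0],[0,0,0]], turn=[[0,0,0],[0,0,0],[0,0,0],[0,0,0],[0,0,0],[0,0,0],[0,0,0],[0,0,0],[0,0,0],[0,0,0]])

```text
time_s: 11.68
position: [0.4623, 0.1472, 0.0715]
tool_rot: [[0.0, 1.0, 0.0], [1.0, -0.0, -0.0], [-0.0, 0.0, -1.0]]
ft_force: [-0.3, 0.6, 0.6]
grip_width: 0.0848
gripper_force: 0.0
```

Run:
```python
from h import *
s=observe();print(s["ft_force"],s["position"]);board()
```

```text
[-0.31917985  0.60889198  0.56150322] [0.46225942 0.14720677 0.0714504 ]
y ends by x .39..: [(-0.1411, 0.0886), (-0.1415, 0.0908), (-0.1406, 0.1256), (-0.1417, 0.0899), (-0.1426, 0.0842), (-0.1406, 0.0835), (-0.142, 0.0834), (-0.1404, 0.091)] x [0.377 0.555]
lemon 0.62 [0.477 0.036 0.135] [0.444 0.007 0.088] [0.516 0.062 0.147]
garlic 0.89 [0.37  0.294 0.052] [0.339 0.276 0.033] [0.404 0.32  0.075]
```

The overhang is about 47 mm, which is what's wanted. I'll back off and rise, then position over the gap between lemon and garlic.

Request:
move_arm(jaw=[8.5,8.5,8.5,8.5,8.5,8.5,3.5,3.5,3.5,3.5,3.5,3.5], dp=[[0.6,0,0],[0.6,0,0],[0,0,0],[0,0,-3.5],[0,0,-3.5],[0,0,-3.5],[0,0,-3.5],[0,0,0],[0,0,0],[0,0,0],[0,0,0],[0,0,0]], turn=[[0,0,0],[0,0,0],[0,0,0],[0,0,0],[0,0,0],[0,0,0],[0,0,0],[0,0,0],[0,0,0],[0,0,0],[0,0,0],[0,0,0]])

```text
time_s: 12.83
position: [0.4617, 0.1594, 0.2101]
tool_rot: [[0.0, 1.0, -0.003], [1.0, -0.0, -0.0], [-0.0, -0.003, -1.0]]
ft_force: [0.8, 0.6, 0.4]
grip_width: 0.0354
gripper_force: 0.0
```

Run:
```python
from h import *
s=observe();print(s["ft_force"],s["position"],s["grip_width"]);board()
im,d=cams.get_image("scene");c=cloud("scene",d)
for q in("lemon","garlic"):
  for o in cams.outline_of("scene",q)[:4]:
    k=c[o["mask"]&(d>0)]
    if len(k):print(q,round(o["p"],2),np.median(k,0).round(3),np.percentile(k,3,axis=0).round(3),np.percentile(k,97,axis=0).round(3))
cv2.imwrite("pics/s2.png",cv2.resize(im[130:384,120:430],(780,600))[...,::-1])
```

```text
[0.833491   0.60887283 0.39047116] [0.4616585  0.15940932 0.21011522] 0.03536330670607634
y ends by x .39..: [(-0.1409, 0.1102), (-0.142, 0.1124), (-0.14, 0.0936), (-0.1414, 0.0926), (-0.1425, 0.0921), (-0.1407, 0.0919), (-0.1426, 0.1053), (-0.1405, 0.1076)] x [0.377 0.555]
garlic 0.82 [ 0.454 -0.066  0.124] [ 0.432 -0.094  0.085] [ 0.483 -0.044  0.142]
garlic 0.7 [0.476 0.353 0.051] [0.45  0.337 0.03 ] [0.512 0.379 0.073]
lemon 0.75 [0.468 0.024 0.132] [0.443 0.01  0.091] [0.5   0.053 0.143]
garlic 0.83 [ 0.447 -0.077  0.122] [ 0.43  -0.092  0.091] [ 0.47  -0.039  0.135]
garlic 0.81 [0.471 0.327 0.044] [0.446 0.308 0.018] [0.501 0.355 0.07 ]
garlic 0.57 [0.367 0.279 0.047] [0.341 0.26  0.026] [0.4   0.303 0.068]
garlic 0.47 [ 0.451 -0.028  0.09 ] [ 0.378 -0.141  0.087] [0.549 0.125 0.093]
```

View pics/s2.png

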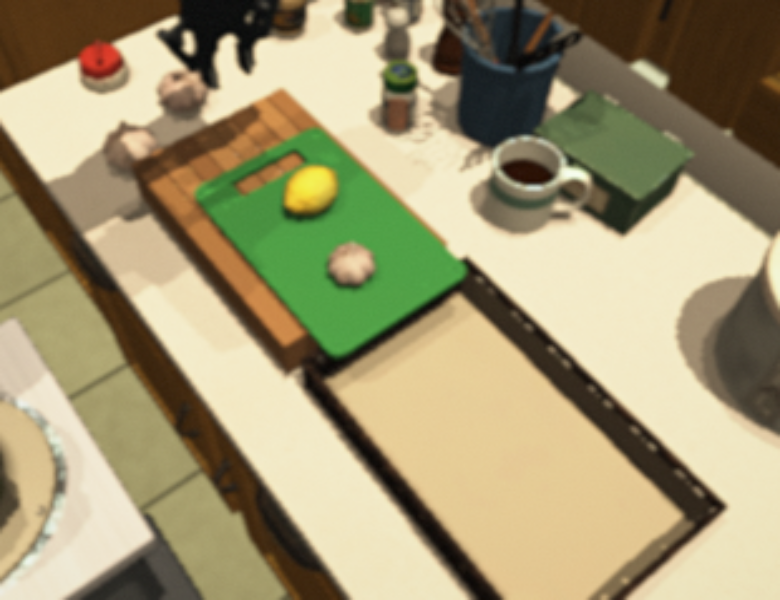

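The picture shows the board straight, its end over the tray's near wall (about (400,315)). The garlic is at (352,264) and the lemon at (312,190), both still on it. Next I'll move over the gap.

Request:
move_arm(jaw=[3.5,3.5,3.5,3.5,3.5,3.5,3.5,3.5,3.5], dp=[[-2.5,-0.2,0],[-2.5,-0.2,0],[-2.5,-0.2,0],[-2.5,-0.1,0],[-2.5,-0.1,0],[-2.5,0,0],[-2.5,0,0],[0,0,0],[0,0,0]], turn=[[0,0,0],[0,0,0],[0,0,0],[0,0,0],[0,0,0],[0,0,0],[0,0,0],[0,0,0],[0,0,0]])

```text
time_s: 13.88
position: [0.454, -0.0164, 0.2113]
tool_rot: [[0.003, 1.0, -0.0], [1.0, -0.003, 0.0], [0.0, -0.0, -1.0]]
ft_force: [1.1, 0.1, -0.1]
grip_width: 0.0351
gripper_force: 0.0
```

Descend to z ≈ 0.100.

Request:
move_arm(jaw=[3.5,3.5,3.5,3.5,3.5,3.5,3.5,3.5], dp=[[0,0,2],[0,0,2],[0,0,2],[0,0,2],[0,0,2],[0,0,1.1],[0,0,0],[0,0,0]], turn=[[0,0,0],[0,0,0],[0,0,0],[0,0,0],[0,0,0],[0,0,0],[0,0,0],[0,0,0]])

```text
time_s: 14.55
position: [0.454, -0.0148, 0.1004]
tool_rot: [[-0.0, 1.0, -0.001], [1.0, 0.0, 0.0], [0.0, -0.001, -1.0]]
ft_force: [-0.2, 0.1, 0.7]
grip_width: 0.0346
gripper_force: 0.0
```

Run:
```python
from h import *
s=observe();print(s["ft_force"],s["position"],s["grip_width"])
im,d=cams.get_image("scene");im2,_=cams.get_image("wrist")
cv2.imwrite("pics/s3.png",np.hstack([cv2.resize(im[170:290,180:340],(400,300)),cv2.resize(im2,(400,300))])[...,::-1])
```

```text
[-0.2008719   0.13025968  0.71855715] [ 0.45397586 -0.014838    0.10035048] 0.0346155169402118
```

View pics/s3.png

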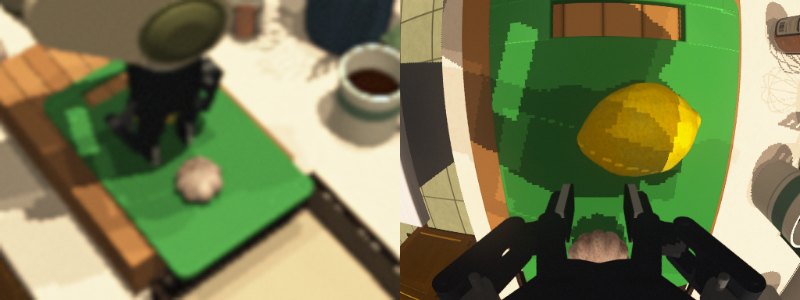

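The fingers (wrist view (565,200) and (630,200)) stand between the lemon (640,130) and the garlic (600,245), and the garlic is centred on them. Now I'll sweep.

Request:
move_arm(jaw=[3.5,3.5,3.5,3.5,3.5,3.5,3.5,3.5,3.5,3.5,3.5,3.5], dp=[[-0.4,0,0],[-0.4,0,0],[-0.4,0,0],[-0.4,0,0],[-0.6,0,0],[-0.7,0,0],[-0.7,0,0],[-0.7,0,0],[-0.7,0,0],[-0.7,0,0],[-0.7,0,0],[-0.7,0,0]], turn=[[0,0,0],[0,0,0],[0,0,0],[0,0,0],[0,0,0],[0,0,0],[0,0,0],[0,0,0],[0,0,0],[0,0,0],[0,0,0],[0,0,0]])

```text
time_s: 15.65
position: [0.454, -0.0873, 0.1003]
tool_rot: [[0.001, 1.0, 0.0], [1.0, -0.001, -0.0], [-0.0, 0.0, -1.0]]
ft_force: [-0.6, 1.0, 0.2]
grip_width: 0.0349
gripper_force: 0.3
```

Request:
move_arm(jaw=[3.5,3.5,3.5,3.5,3.5,3.5,3.5,3.5,3.5,3.5,3.5,3.5], dp=[[-0.7,0,0],[-0.7,0,0],[-0.7,0,0],[-0.7,0,0],[-0.7,0,0],[-0.7,0,0],[-0.7,0,0],[-0.7,0,0],[-0.7,0,0],[-0.7,0,0],[0,0,0],[0,0,0]], turn=[[0,0,0],[0,0,0],[0,0,0],[0,0,0],[0,0,0],[0,0,0],[0,0,0],[0,0,0],[0,0,0],[0,0,0],[0,0,0],[0,0,0]])

```text
time_s: 16.65
position: [0.4539, -0.1569, 0.1003]
tool_rot: [[0.001, 1.0, -0.0], [1.0, -0.001, 0.0], [0.0, -0.0, -1.0]]
ft_force: [0.0, -0.3, 0.6]
grip_width: 0.035
gripper_force: 0.0
```

```bash
cat >> h.py <<'E'
def items(n="scene"):
    im,d=cams.get_image(n);c=cloud(n,d)
    for q in("lemon","garlic"):
      for o in cams.outline_of(n,q)[:4]:
        k=c[o["mask"]&(d>0)]
        if len(k):print(n,q,round(o["p"],2),np.median(k,0).round(3),np.percentile(k,3,axis=0).round(3),np.percentile(k,97,axis=0).round(3))
    return im
E
python3 - <<'E'
from h import *
s=observe();print(s["ft_force"],s["position"]);board();items()
E
```

```text
[ 0.00571617 -0.34846127  0.58560558] [ 0.4538982  -0.15686312  0.10025294]
y ends by x .39..: [(-0.0837, 0.1101), (-0.0903, 0.1344), (-0.0999, 0.1368), (-0.112, 0.1365), (-0.1231, 0.1361), (-0.1328, 0.136), (-0.1368, 0.1358), (-0.1401, 0.1354)] x [0.378 0.555]
lemon 0.64 [0.476 0.037 0.137] [0.444 0.014 0.119] [0.509 0.062 0.146]
garlic 0.86 [0.479 0.34  0.047] [ 0.448  0.311 -0.002] [0.52  0.389 0.075]
garlic 0.79 [0.372 0.288 0.047] [ 0.339  0.257 -0.007] [0.408 0.333 0.074]
garlic 0.61 [0.475 0.036 0.136] [0.442 0.011 0.114] [0.512 0.062 0.146]
scene lemon 0.46 [0.358 0.066 0.08 ] [ 0.344 -0.096  0.025] [0.404 0.212 0.083]
scene garlic 0.86 [0.365 0.278 0.047] [0.341 0.261 0.026] [0.396 0.303 0.065]
scene garlic 0.79 [ 0.449 -0.186  0.04 ] [ 0.433 -0.201  0.012] [ 0.471 -0.166  0.047]
```

The garlic is in the tray and the board hasn't moved. Next I'll rise, go behind the lemon and descend.

Request:
move_arm(jaw=[3.5,3.5,3.5,3.5,3.5,3.5,3.5,3.5,3.5,3.5,3.5,3.5], dp=[[0,0,-2.5],[0,0,-2.5],[0,0,-2.5],[0,0,-2.5],[3,0.3,0],[3,0.3,0],[3,0.3,0],[3,0.3,0],[3,0.3,0],[3,0.3,0],[3,0.2,0],[3.5,0.2,0]], turn=[[0,0,0],[0,0,0],[0,0,0],[0,0,0],[0,0,0],[0,0,0],[0,0,0],[0,0,0],[0,0,0],[0,0,0],[0,0,0],[0,0,0]])

```text
time_s: 17.95
position: [0.4759, 0.0897, 0.2004]
tool_rot: [[0.001, 1.0, 0.0], [1.0, -0.001, -0.0], [-0.0, 0.0, -1.0]]
ft_force: [1.0, 0.4, 0.4]
grip_width: 0.035
gripper_force: 0.0
```

Request:
move_arm(jaw=[3.5,3.5], dp=[[0,0,0],[0,0,0]], turn=[[0,0,0],[0,0,0]])

```text
time_s: 18.12
position: [0.4758, 0.0899, 0.2003]
tool_rot: [[-0.003, 1.0, -0.0], [1.0, 0.003, -0.0], [-0.0, -0.0, -1.0]]
ft_force: [-0.2, -0.1, 0.6]
grip_width: 0.0353
gripper_force: 0.0
```

Request:
move_arm(jaw=[3.5,3.5,3.5,3.5,3.5,3.5,3.5,3.5,3.5,3.5,3.5,3.5], dp=[[0,0,2],[0,0,2],[0,0,2],[0,0,2],[0,0,2],[0,0,0],[-0.4,0,0],[-0.4,0,0],[-0.4,0,0],[-0.4,0,0],[-0.4,0,0],[-0.5,0,0]], turn=[[0,0,0],[0,0,0],[0,0,0],[0,0,0],[0,0,0],[0,0,0],[0,0,0],[0,0,0],[0,0,0],[0,0,0],[0,0,0],[0,0,0]])

```text
time_s: 19.12
position: [0.4763, 0.063, 0.1008]
tool_rot: [[0.001, 1.0, 0.001], [1.0, -0.001, 0.0], [0.0, 0.001, -1.0]]
ft_force: [-0.0, 0.1, 0.5]
grip_width: 0.0352
gripper_force: 0.4
```

Request:
move_arm(jaw=[3.5,3.5,3.5,3.5,3.5,3.5,3.5,3.5,3.5,3.5,3.5,3.5], dp=[[-0.5,0,0],[-0.6,0,0],[-0.7,0,0],[-0.7,0,0],[-0.7,0,0],[-0.7,0,0],[-0.7,0,0],[-0.7,0,0],[-0.7,0,0],[-0.7,0,0],[-0.7,0,0],[-0.7,0,0]], turn=[[0,0,0],[0,0,0],[0,0,0],[0,0,0],[0,0,0],[0,0,0],[0,0,0],[0,0,0],[0,0,0],[0,0,0],[0,0,0],[0,0,0]])

```text
time_s: 20.12
position: [0.476, -0.0183, 0.1003]
tool_rot: [[0.0, 1.0, -0.0], [1.0, -0.0, 0.0], [0.0, -0.0, -1.0]]
ft_force: [-0.7, 1.3, 0.7]
grip_width: 0.0351
gripper_force: 0.5
```

Run:
```python
from h import *
s=observe();print(s["ft_force"],s["position"]);board();items()
```

```text
[-0.65732644  1.25134785  0.73575893] [ 0.47599909 -0.01828769  0.10030984]
y ends by x .39..: [(-0.1405, 0.1347), (-0.1421, 0.1344), (-0.1419, 0.1367), (-0.1414, 0.1363), (-0.1419, 0.1361), (-0.1411, 0.1359), (0.0528, 0.1359), (0.0495, 0.1355)] x [0.379 0.555]
lemon 0.19 [ 0.453 -0.176  0.038] [ 0.432 -0.211 -0.003] [ 0.477 -0.141  0.089]
garlic 0.81 [0.478 0.339 0.048] [0.447 0.311 0.027] [0.515 0.377 0.074]
garlic 0.67 [ 0.455 -0.175  0.039] [ 0.434 -0.198  0.   ] [ 0.482 -0.157  0.049]
garlic 0.61 [0.372 0.288 0.049] [ 0.339  0.259 -0.003] [0.404 0.334 0.076]
scene lemon 0.7 [ 0.465 -0.06   0.134] [ 0.441 -0.075  0.114] [ 0.495 -0.035  0.143]
scene garlic 0.77 [0.366 0.278 0.048] [0.342 0.261 0.03 ] [0.396 0.304 0.067]
scene garlic 0.73 [ 0.45  -0.186  0.04 ] [ 0.433 -0.201  0.019] [ 0.47  -0.166  0.047]
scene garlic 0.57 [0.454 0.326 0.034] [0.447 0.309 0.02 ] [0.471 0.355 0.047]
```

Request:
move_arm(jaw=[3.5,3.5,3.5,3.5,3.5,3.5,3.5,3.5,3.5,3.5,3.5,3.5], dp=[[-0.5,0,0],[-0.8,0,0],[-1,0,0],[-1.2,0,0],[-1.4,0,0],[-1.6,0,0],[-1.8,0,0],[-1.8,0,0],[-1.8,0,0],[-1.3,0,0],[-0.7,0,0],[0,0,0]], turn=[[0,0,0],[0,0,0],[0,0,0],[0,0,0],[0,0,0],[0,0,0],[0,0,0],[0,0,0],[0,0,0],[0,0,0],[0,0,0],[0,0,0]])

```text
time_s: 21.42
position: [0.4759, -0.1582, 0.1002]
tool_rot: [[0.003, 1.0, 0.0], [1.0, -0.003, -0.0], [-0.0, 0.0, -1.0]]
ft_force: [0.1, 0.5, -0.6]
grip_width: 0.0351
gripper_force: 0.0
```

Request:
move_arm(jaw=[3.5,3.5,3.5,3.5,3.5,3.5,3.5,3.5,3.5,3.5,3.5,3.5], dp=[[0,0,0],[0,0,-2.5],[0,0,-2.5],[0,0,-2.5],[0,0,-2.5],[3,0,0],[3,0,0],[3,0,0],[3,0,0],[3,0,0],[3,0,0],[0,0,0]], turn=[[0,0,0],[0,0,0],[0,0,0],[0,0,0],[0,0,0],[0,0,0],[0,0,0],[0,0,0],[0,0,0],[0,0,0],[0,0,0],[0,0,0]])

```text
time_s: 22.42
position: [0.4749, 0.0283, 0.2004]
tool_rot: [[-0.005, 1.0, -0.001], [1.0, 0.005, 0.001], [0.001, -0.001, -1.0]]
ft_force: [-0.2, 0.4, 0.1]
grip_width: 0.0354
gripper_force: 0.0
```

Run:
```python
from h import *
s=observe();print(s["time_s"],s["ft_force"],s["position"]);board();im=items()
cv2.imwrite("pics/s4.png",cv2.resize(im[130:384,120:430],(780,600))[...,::-1])
```

```text
22.4167 [-0.21878593  0.4233989   0.0847083 ] [0.47494111 0.02829999 0.20040133]
y ends by x .39..: [(-0.1407, -0.0678), (-0.1413, -0.0257), (-0.1424, 0.0766), (-0.1422, 0.1365), (-0.1423, 0.1363), (-0.1413, 0.1361), (-0.1419, 0.1359), (-0.1406, 0.1355)] x [0.377 0.554]
lemon 0.79 [ 0.538 -0.338  0.045] [ 0.51  -0.382  0.002] [ 0.568 -0.316  0.056]
garlic 0.77 [ 0.455 -0.176  0.039] [ 0.433 -0.207  0.002] [ 0.482 -0.156  0.051]
garlic 0.64 [0.372 0.287 0.048] [ 0.339  0.257 -0.003] [0.405 0.333 0.074]
garlic 0.58 [0.478 0.34  0.048] [ 0.448  0.312 -0.004] [0.516 0.379 0.073]
scene lemon 0.58 [ 0.531 -0.349  0.044] [ 0.509 -0.373  0.003] [ 0.562 -0.316  0.054]
scene garlic 0.69 [ 0.449 -0.187  0.039] [ 0.433 -0.201  0.02 ] [ 0.47  -0.166  0.047]
scene garlic 0.69 [0.364 0.28  0.047] [0.341 0.257 0.001] [0.398 0.314 0.072]
scene garlic 0.56 [0.473 0.331 0.042] [ 0.449  0.311 -0.001] [0.518 0.403 0.062]
```

View pics/s4.png

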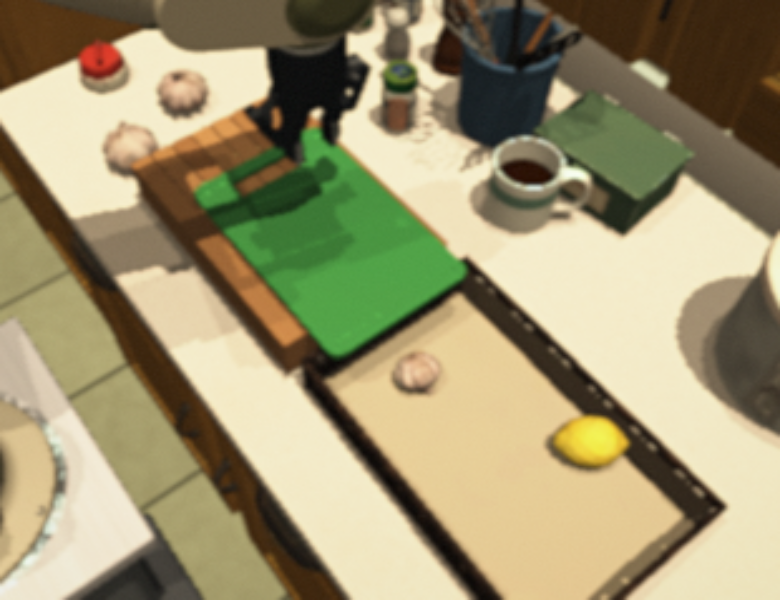

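The garlic (417,371) and the lemon (590,440) both lie in the tray. The board is straight, sticking out about 47 mm. I'll let things settle, then hand in.

Request:
move_arm(jaw=[3.5,3.5,3.5,3.5,3.5,3.5,3.5,3.5,3.5,3.5,3.5,3.5], dp=[[0,0,0],[0,0,0],[0,0,0],[0,0,0],[0,0,0],[0,0,0],[0,0,0],[0,0,0],[0,0,0],[0,0,0],[0,0,0],[0,0,0]], turn=[[0,0,0],[0,0,0],[0,0,0],[0,0,0],[0,0,0],[0,0,0],[0,0,0],[0,0,0],[0,0,0],[0,0,0],[0,0,0],[0,0,0]])

```text
time_s: 23.72
position: [0.4761, 0.0234, 0.2003]
tool_rot: [[0.0, 1.0, 0.0], [1.0, -0.0, -0.0], [-0.0, 0.0, -1.0]]
ft_force: [0.2, -0.5, -0.8]
grip_width: 0.0349
gripper_force: 0.0
```

Request:
move_arm(jaw=[3.5,3.5,3.5,3.5,3.5,3.5,3.5,3.5,3.5,3.5,3.5,3.5], dp=[[0,0,0],[0,0,0],[0,0,0],[0,0,0],[0,0,0],[0,0,0],[0,0,0],[0,0,0],[0,0,0],[0,0,0],[0,0,0],[0,0,0]], turn=[[0,0,0],[0,0,0],[0,0,0],[0,0,0],[0,0,0],[0,0,0],[0,0,0],[0,0,0],[0,0,0],[0,0,0],[0,0,0],[0,0,0]])

```text
time_s: 24.72
position: [0.476, 0.0234, 0.2003]
tool_rot: [[0.0, 1.0, 0.0], [1.0, -0.0, -0.0], [-0.0, 0.0, -1.0]]
ft_force: [-0.4, 0.0, 0.5]
grip_width: 0.035
gripper_force: 0.0
```

Run:
```python
from h import *
items(); print(ticket.close_job())
```

```text
scene lemon 0.7 [ 0.53  -0.35   0.045] [ 0.509 -0.373  0.024] [ 0.561 -0.322  0.054]
scene garlic 0.81 [0.366 0.278 0.047] [0.341 0.26  0.025] [0.397 0.309 0.067]
scene garlic 0.8 [ 0.45  -0.187  0.04 ] [ 0.433 -0.201  0.019] [ 0.472 -0.168  0.047]
scene garlic 0.61 [0.471 0.33  0.046] [0.449 0.312 0.028] [0.502 0.357 0.063]
scene garlic 0.28 [ 0.53  -0.35   0.045] [ 0.509 -0.373  0.024] [ 0.559 -0.322  0.054]
the job is handed in; nothing more can be done
None
```

The job is handed in after about 25 s: the board lies straight on the block, sticking out about 47 mm by camera measurement, and the lemon and garlic are at rest in the tray; no verdict was returned.

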